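Seat the spinner rotor in the spindle taper over its drive dogs

ROBOT

A 6-joint arm with a two-finger parallel gripper is mounted at the origin on the work surface. World frame = base frame: x ahead of the robot, y to its left, z up, the work surface at z = 0. Lengths are in mm, angles in rad, forces in N, time in s.
With the tool pointing down it reaches from about 275 to 1000 mm from the base axis. Payload 8.4 kg.
Tool frame: the origin (TCP) lies at the very end of the fingers, on their centre line; the grasp point (between the pads) lies 19 mm behind it; z points along the fingers, y is the line along which they close (so a half turn about z gives the same grasp; the last joint's range is limited). The gripper opens to 85 mm and grips with 20 to 120 N. Pads are 22 mm wide; open, the fingers measure 114 mm over their backs; the gripper's body (76 mm by 85 mm) begins 54 mm behind the grasp point. The pads swing forward as they close: fully open they stand 13 mm farther back than shut.
Start: joints at [1.139, 0.353, 1.633, -0, 1.155, -0.002], TCP at [260.43, 568.159, 231.281] pointing down, gripper open.
Joint ranges: [-2.63, 2.63], [-0.92, 2.1], [0.06, 2.66], [-1.3, 4.44], [0, 2.69], [-3.02, 3.02]. Speed limits (rad/s): [2.22, 2.22, 2.79, 3.14, 3.14, 3.14].

INTERFACE

Orientations are given as [roll, pitch, yaw] about the fixed x, y, z axes, in that order (R = Rz(yaw) Ry(pitch) Rx(roll)).
In Python, from rig import r, vision gives the robot as it stands. The module is installed in compiled form; this text tells all that it offers.
- The arm moves only by the tool play_rows, never from a script. Its argument "steps" is a list of rows, each an object with "delta_pos": the shift along the tool's x, y, z in cm, a list of three; "yaw": the turn about the tool's z in rad; "jaw": the opening in per cent of the stroke, from 0 (shut) to 100 (fully open). A call has exactly 8 rows; each row is the pose to reach, as a shift and turn from the pose commanded when the call began, along the tool's axes at that moment; what a row does not reach only later rows make up. A row lasts 1/10 s, in which the tool goes at most 50 mm and 8.59 degrees, less where a joint would pass 70% of its speed; a pose out of reach is approached as far as the arm can. A call with a gripper value outside its range is refused whole. The fingers move at their own pace and stop on an object; "grip_force" is the grip in N (left out, the last holds). Time passes only in rows, so rows that repeat a pose let the fingers close, or fill a call up. It gives the time, the measured TCP pose, the force, the opening and the grip force at its end, in the units of the state.
- r.sense(): the state, without advancing time (a new reading comes with each control period).
- vision.grab_frame(name): name is "side" or "top" or "wrist"; returns (picture, depth): 480x640x3 uint8, red, green, blue; 480x640 float32, mm along the optical axis (not along the pixel's ray), 0 where there is no reading.
- vision.calibration(name): a dict with "mtx" (3x3 intrinsics, pixels), "extrinsics" (4x4, takes a point from camera to world coordinates). Camera axes: x right, y down, z forward; pixel columns grow to the right and rows downward; lengths in mm; the calibration is good to about 2 mm. A picture is of the moment at which its call begins: read the wrist's pose just before it. calibration takes no time and is no camera call; for the wrist camera it gives the pose at the moment of the call.
- r.sign_off(): hands the job in; it is judged then, once.
Trained networks look in the newest picture that a camera, given by its name, has taken for a name from the list of things; names that differ only in an ending like _2 or _b are one class to them, and where a whole thing is asked for, a point or a joint stands for the part that bears it (a point fixed in the world has none). Each returns a list of dicts, best first, with "conf" (0 to 1); they miss things now and then, are a little off and sometimes report something else, mostly with a low value. They report only what shows in the picture. A call takes as long as a camera call. They do not tell look-alikes from the thing itself.
- vision.cut_out(camera, thing): "region" (480x640 bool, what is visible of it) and "uv" ([column, row] in pixels, amid what is visible of it).
- vision.landmark_of(camera, thing): "uv" ([column, row] in pixels: a listed point, or the origin of a listed thing).
The state is a dict: "clock": time; "qpos": joint angles; "qvel": joint speeds; "joint_efforts": joint torques, N m; "eef_pos": TCP position; "tcp_rot": TCP orientation; "contact_force": force on the tool from outside, world axes, zero at the start; "wrist_torque": the same for the moment, N m; "opening": opening from 0.0 (shut) to 1.0 (fully open); "grasp_force": force on a finger pad.
Only numpy, scipy, OpenCV 4.12 (cv2) and the standard library are available. Lean on these libraries where they do the work, as an engineer would, in place of code of your own. Each camera call takes 0.05 s, during which the arm holds its last target. There are 200 camera calls.

TASK

Take the aluminium rotor with the square blue knob from its stand and lower its tapered shank into the bench spinner's spindle; pressing lightly, turn it until its cross slot drops over the two red dogs, then press it fully home until the sprung spindle gives a few millimetres, and let go. Never push so hard that the spindle's spring comes to the end of its travel, do not drop the rotor in, and leave the black rotor and the other things on the bench alone.

Things in the scene. Friction and masses are not known exactly. Their poses are not given: they have to be found in the camera images.
- rotor: Aluminium spinner rotor to move, 0.25 to 0.49 kg. Origin on its axis at the underside of its square steel boss (46 x 46 mm, z 0 to 10 mm); z up. Disc of diameter 90 mm at z 10 to 24. Below the origin a tapered shank 36 mm long, diameter 26 mm at the origin, 16 mm at the tip. It starts upright at any yaw, shank in its stand's hole, boss on the stand's top.
- knob (a point): Centre of the rotor's square blue grip knob, 47 mm above the rotor's origin, on its axis. Knob 26 x 26 mm, 46 mm tall (rotor z 24 to 70 mm), its flats square to the rotor's x and y.
- slot (a point): Middle of the rotor's cross slot, at the rotor's origin. The slot is cut into the boss from below, 11 mm wide, 10 mm deep; its two arms run right across along the rotor's x and y (parallel to the knob's flats), so it fits the dogs every 90 degrees.
- stand: White round stand of the aluminium rotor, fixed, diameter 86 mm, 50 mm high, with an upright through hole of diameter 34 mm. Origin at the centre of its underside.
- drive: Bench spinner, white housing 170 mm (x) x 150 mm (y) x 83 mm high, fixed. Origin at the centre of its underside. The upright spindle stands in the middle, its face 95 mm above the origin.
- nose (a point): Centre of the spindle's face, mouth of the taper, z up; sinks with the spring, does not turn. Collar of diameter 60 mm, 12 mm proud of the housing; bore diameter 28 mm at the face, tapering like the shank (1 mm radial play when home). Rotor origin above this point: 6 mm while riding on the dogs, 0 when fully home.
- dogs (a point): Height of the dogs' tops, on the spindle axis, 6 mm over its face. Two red dogs stand opposite one another, 8 mm wide, 17.5 to 27.5 mm from the axis, 6 mm high. Their angle about the axis differs every time and is not measured (this point does not turn): see it from above or feel for it. Spindle drag 0.25 N m: it stays while the rotor slides lightly on the dogs and turns along once engaged.
- spring_mount (a joint): How far the spindle has sunk on its spring, m: 0 at rest at the top, end stop at 0.010. It begins to give at about 5 N downward on it, then 0.8 N per mm (about 8 N at 4 mm, 12 N at 9 mm). The rotor's own weight alone does not move it.
- black_rotor: Bystander: black rotor of diameter 90 mm with a round yellow knob (diameter 24 mm) and a straight shank, standing in a second stand like the first; origin at the underside of its boss, 50 mm above the bench, total height above the bench 108 mm. Must stay there.
- bottle: Bystander: amber bottle with blue cap, diameter 60 mm, 130 mm high; origin at the centre of its underside.
- dish: Bystander: clear dish, diameter 90 mm, 16 mm high; origin at the centre of its underside.
- dish2: Bystander: clear dish, diameter 60 mm, 15 mm high; origin at the centre of its underside.
- rack: Bystander: orange tube block, 60 x 140 x 35 mm; origin at the centre of its underside.
- marker: Bystander: black pen with green cap lying on the bench, 135 mm long, 15 mm thick; origin at one end, on the bench.
There are look-alikes about, which are no part of the job. Leave any purple look-alike of the rotor alone.

How it is judged:
By the outcome, as a careful person would: the job done as asked, in the order asked, and still so for the second after the job is handed in, with the robot touching nothing.
It also fails if it takes over 64 s, if anything falls off the work surface, if the arm or the gripper's body presses on something with over 40 N, if the wrist force passes 120 N, or if a joint passes its speed limit or range.

## Working session

There is one attempt and no reset: what is moved stays moved. The work goes in short steps, Python scripts to look and compute and a tool call to move; the robot and the scene stay as the last step left them, time stands still between calls to the robot, and variables do not carry over. Pictures are saved under pics/ and viewed, at most 10 in all, crops included, and the job is handed in when it is done.

Besides the shell and the picture viewer there is one more tool, called after "Call:" as name([rows], argument=value, ...), one row to a line, values as JSON. play_rows: Moves the arm, as the interface text tells. Its arguments: {"type":"object","properties":{"steps":{"type":"array"},"grip_force":{"type":"number"}},"required":["steps"]}

```bash
mkdir -p pics; cat > h.py <<'E'
import numpy as np, cv2
from rig import r, vision
def w(cam,uv,z=None,depth=None):
    c=vision.calibration(cam);K=np.array(c["mtx"]);T=np.array(c["extrinsics"])
    d=np.linalg.solve(K,[uv[0],uv[1],1.]);o=T[:3,3];dw=T[:3,:3]@d
    s=depth if depth is not None else (z-o[2])/dw[2]
    return o+s*dw
def save(img,n,pts=()):
    im=cv2.cvtColor(img,cv2.COLOR_RGB2BGR).copy()
    for p in pts: cv2.circle(im,tuple(int(v) for v in p),3,(255,0,255),1)
    cv2.imwrite("pics/"+n,im)
E
python3 - <<'E'
from h import *
s=r.sense();print(s)
for cam in["top","side"]:
    im,d=vision.grab_frame(cam);save(im,cam+"0.png")
    for t,z in[("rotor",50),("knob",97),("stand",0),("drive",0),("nose",95),("dogs",101),("black_rotor",50),("bottle",0)]:
        for q in vision.landmark_of(cam,t)[:3]:
            print(cam,t,round(q["conf"],2),np.round(q["uv"],1),np.round(w(cam,q["uv"],z),1))
print(r.sense()["clock"])
E
```

```text
{'clock': 0.0, 'qpos': array([ 1.13860231e+00,  3.53661439e-01,  1.63413440e+00, -2.04631655e-05,
        1.15519565e+00, -2.40136836e-03]), 'qvel': array([-0.00048139,  0.00166123, -0.00080404,  0.00084928, -0.00176301,
        0.00068107]), 'joint_efforts': array([ 6.37152662e-04, -6.05251265e+01, -3.42071307e+01, -5.09823531e-05,
        9.66080348e-03, -3.88667206e-05]), 'eef_pos': array([260.23379693, 567.72259915, 230.55326377]), 'tcp_rot': array([-3.14019377e+00,  1.53504579e-05,  2.71180829e+00]), 'contact_force': array([-1.01567705, -0.71774772, -0.29650529]), 'wrist_torque': array([-0.05188164, -0.01384947, -0.0063543 ]), 'grasp_force': 0.0, 'opening': 0.9987316999644098}
top rotor 0.96 [298.2 306.1] [439.  161.3  50. ]
top rotor 0.77 [257.5 248.8] [568.1 256.5  50. ]
top knob 0.66 [257.6 240.9] [578.3 249.9  97. ]
top knob 0.59 [297.1 306.6] [436.7 161.   97. ]
top knob 0.52 [290.5 166.1] [750.  181.3  97. ]
top stand 0.63 [257.2 249.8] [573.3 264.6   0. ]
top drive 0.56 [373.9 245.2] [586.6 -15.6   0. ]
top nose 0.95 [381.3 238.1] [586.9 -21.2  95. ]
top dogs 0.94 [380.7 
[... 220 characters left out ...]
9 173.4] [ 768.4 -248.2    0. ]
side rotor 0.91 [253.8 245.8] [434.5 153.2  50. ]
side rotor 0.71 [302.5 222.6] [576.2 266.8  50. ]
side knob 0.92 [255.8 234.5] [441.5 136.4  97. ]
side knob 0.91 [299.1 208.4] [566.2 268.5  97. ]
side knob 0.54 [403.2 350.7] [ 743.  -334.1   97. ]
side stand 0.64 [301. 237.] [572.1 267.5   0. ]
side drive 0.91 [318.  296.2] [596.1 -16.8   0. ]
side drive 0.31 [317.8 262. ] [609.8 136.2   0. ]
side nose 0.69 [313.1 264.4] [582.7  -8.7  95. ]
side dogs 0.57 [317.5 264. ] [592.9 -16.1 101. ]
side black_rotor 0.62 [298.3 337. ] [ 531.5 -224.3   50. ]
side black_rotor 0.57 [299.  209.9] [570.9 340.6  50. ]
side bottle 0.84 [401.5 352.6] [ 768.6 -238.2    0. ]
0.9
```

View pics/top0.png

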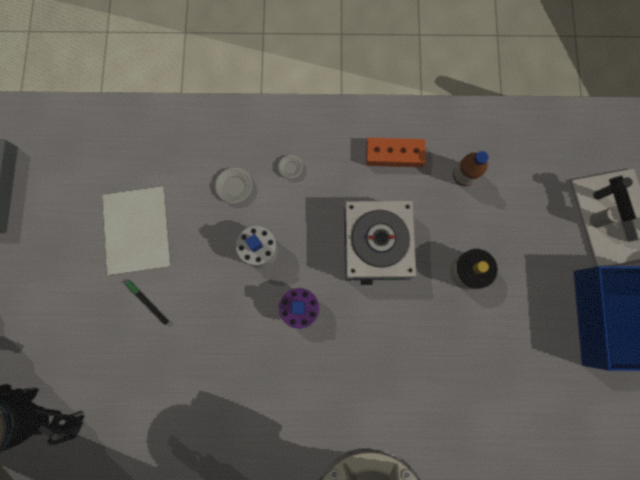

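View pics/side0.png

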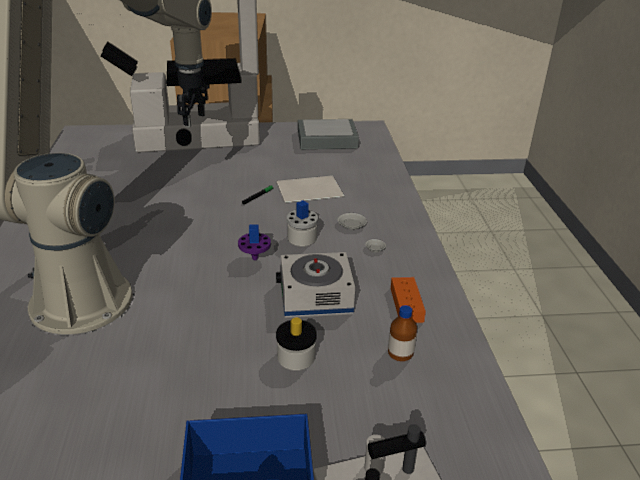

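The top view shows the target (blue knob on aluminium disc) at about (256,243), the purple look-alike at (298,307), the spindle at (381,237) with red dogs roughly along the image's horizontal, and the black rotor at (477,268). The side view agrees. I'll get the wrist camera's offset next.

```bash
python3 - <<'E'
from h import *
from scipy.spatial.transform import Rotation as R
s=r.sense();T=np.array(vision.calibration("wrist")["extrinsics"])
Rt=R.from_euler("xyz",s["tcp_rot"]).as_matrix()
print(np.round(Rt,3),"cam in tool",Rt.T@(T[:3,3]-s["eef_pos"]),np.round(Rt.T@T[:3,:3],3))
print(vision.calibration("wrist")["mtx"])
im,d=vision.grab_frame("top")
for t in["knob","rotor"]:
  for q in vision.cut_out("top",t)[:3]:
    m=q["region"];dd=d[m];p=np.argwhere(m).mean(0)[::-1]
    pts=np.array([w("top",(u,v),depth=d[v,u]) for v,u in np.argwhere(m)])
    hi=pts[pts[:,2]>105]
    print(t,q["conf"],p,pts.mean(0),len(hi),hi.mean(0) if len(hi) else 0, cv2.minAreaRect(hi[:,:2].astype(np.float32)) if len(hi)>3 else 0)
E
```

```text
[[-0.909  0.417  0.   ]
 [ 0.417  0.909  0.   ]
 [-0.     0.    -1.   ]] cam in tool [  70.65029499    0.79387654 -142.30780918] [[-0.    -0.962 -0.274]
 [ 1.    -0.     0.001]
 [-0.001 -0.274  0.962]]
[[369.10533732   0.         319.22224631]
 [  0.         369.10533732 243.98293905]
 [  0.           0.           1.        ]]
knob 0.85 [298.25354331 307.7496063 ] [434.91525722 159.95960829  71.29919004] 79 [435.02913177 154.80526141 203.59965643] ((431.8023681640625, 138.21487426757812), (69.93871307373047, 28.127098083496094), 79.81227111816406)
knob 0.7 [255.18215892 245.36356822] [571.30134888 257.63288964  79.24043437] 163 [567.90184887 253.23664328 147.10705971] ((493.7355041503906, 192.1251220703125), (235.8040771484375, 27.218849182128906), 39.74031066894531)
rotor 0.92 [255.40345369 245.09968603] [571.58587945 256.82956826  81.24008227] 162 [568.8655927  254.14375635 141.43503704] ((493.7355041503906, 192.1251220703125), (235.8040771484375, 27.218849182128906), 39.74031066894531)
rotor 0.85 [298.43311582 307.82952692] [434.72685314 159.53571342  71.70635281] 79 [435.02913177 154.80526141 203.59965643] ((431.8023681640625, 138.21487426757812), (69.93871307373047, 28.127098083496094), 79.81227111816406)
rotor 0.7 [147.46683673 303.16836735] [444.46364131 514.13699216  10.44112965] 0 0 0
```

Call:
play_rows([
  {"delta_pos": [-3,-1.1,0],"yaw": 0,"jaw": 100},
  {"delta_pos": [-7.5,-2.8,0],"yaw": 0,"jaw": 100},
  {"delta_pos": [-12.2,-4.5,0],"yaw": 0,"jaw": 100},
  {"delta_pos": [-16.9,-6.2,0],"yaw": 0,"jaw": 100},
  {"delta_pos": [-21.6,-7.9,0],"yaw": 0,"jaw": 100},
  {"delta_pos": [-26.3,-9.7,0],"yaw": 0,"jaw": 100},
  {"delta_pos": [-31,-11.5,0],"yaw": 0,"jaw": 100},
  {"delta_pos": [-35,-13,0],"yaw": 0,"jaw": 100},
])

```text
clock: 1.85
eef_pos: [526.0, 302.1, 231.5]
tcp_rot: [3.141, 0.0, 2.711]
contact_force: [0.0, 1.0, 0.2]
opening: 1.001
grasp_force: 0.0
```

Call:
play_rows([
  {"delta_pos": [-3,-1.1,0],"yaw": 0,"jaw": 100},
  {"delta_pos": [-5,-1.9,0],"yaw": 0,"jaw": 100},
  {"delta_pos": [-6.3,-2.3,0],"yaw": 0,"jaw": 100},
  {"delta_pos": [-6.3,-2.3,0],"yaw": 0,"jaw": 100},
  {"delta_pos": [-6.3,-2.3,0],"yaw": 0,"jaw": 100},
  {"delta_pos": [-6.3,-2.3,0],"yaw": 0,"jaw": 100},
  {"delta_pos": [-6.3,-2.3,0],"yaw": 0,"jaw": 100},
  {"delta_pos": [-6.3,-2.3,0],"yaw": 0,"jaw": 100},
])

```text
clock: 2.65
eef_pos: [571.6, 257.7, 231.4]
tcp_rot: [3.142, -0.0, 2.713]
contact_force: [0.2, -0.7, -0.4]
opening: 0.996
grasp_force: 0.0
```

```bash
python3 - <<'E'
from h import *
s=r.sense();print(s["clock"],s["eef_pos"],s["tcp_rot"],s["qpos"])
im,d=vision.grab_frame("wrist");save(im,"wr1.png")
for t,z in[("rotor",50),("knob",97),("stand",0)]:
    for q in vision.landmark_of("wrist",t)[:3]:
        print(t,round(q["conf"],2),np.round(q["uv"],1),np.round(w("wrist",q["uv"],z),1))
# knob top: blue pixels with height ~120
v,u=np.nonzero(d>0)
P=np.array([w("wrist",(0,0),depth=1)]) 
c=vision.calibration("wrist");K=np.array(c["mtx"]);T=np.array(c["extrinsics"])
X=np.stack([(u-K[0,2])/K[0,0]*d[v,u],(v-K[1,2])/K[1,1]*d[v,u],d[v,u]],1)@T[:3,:3].T+T[:3,3]
rgb=im[v,u].astype(int)
sel=(abs(X[:,2]-120)<6)&(rgb[:,2]>rgb[:,0]+30)&(np.hypot(X[:,0]-572,X[:,1]-257)<60)
p=X[sel];print(len(p),p.mean(0),np.median(p[:,2]),cv2.minAreaRect(p[:,:2].astype(np.float32)))
E
```

```text
2.65 [571.59374187 257.69931423 231.36721712] [ 3.14155013e+00 -4.58670303e-05  2.71289922e+00] [ 4.21128623e-01  3.55994092e-01  1.62882784e+00  6.82970518e-05
  1.15676905e+00 -7.21001748e-01]
rotor 0.82 [318.5 219.7] [570.9 258.3  50. ]
rotor 0.82 [152.  118.5] [435.3 168.3  50. ]
knob 0.7 [321.3 231.5] [571.2 260.5  97. ]
knob 0.69 [123.3 119.2] [437.8 166.7  97. ]
1281 [571.71992979 259.52469378 119.34838211] 119.47317217460557 ((572.4595336914062, 259.19073486328125), (25.855688095092773, 26.209836959838867), 34.15094757080078)
```

View pics/wr1.png

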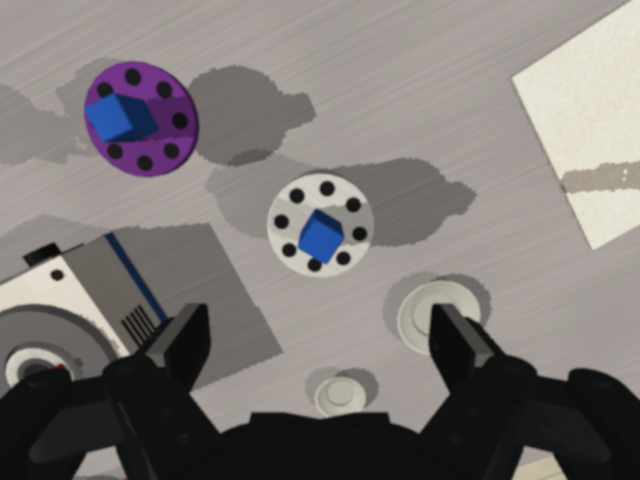

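The wrist view shows the aluminium disc at about (320,225), with its knob turned about 31° from the tool axes, and the purple look-alike up left at (140,118). I'll look at the spindle from above before picking anything up.

Call:
play_rows([
  {"delta_pos": [-1.5,-3,0],"yaw": 0.1,"jaw": 100},
  {"delta_pos": [-3.7,-7,0],"yaw": 0.2,"jaw": 100},
  {"delta_pos": [-6,-11.3,0],"yaw": 0.3,"jaw": 100},
  {"delta_pos": [-8.2,-15.5,0],"yaw": 0.4,"jaw": 100},
  {"delta_pos": [-10.4,-19.7,0],"yaw": 0.5,"jaw": 100},
  {"delta_pos": [-12.3,-23.3,0],"yaw": 0.545,"jaw": 100},
  {"delta_pos": [-13,-24.6,0],"yaw": 0.545,"jaw": 100},
  {"delta_pos": [-13,-24.6,0],"yaw": 0.545,"jaw": 100},
])

```text
clock: 3.65
eef_pos: [587.9, -22.7, 231.3]
tcp_rot: [3.142, 0.0, 2.165]
contact_force: [1.0, 0.1, -0.5]
opening: 0.998
grasp_force: 0.0
```

```bash
cat >> h.py <<'E'
def cloud(cam,d):
    c=vision.calibration(cam);K=np.array(c["mtx"]);T=np.array(c["extrinsics"])
    v,u=np.nonzero(d>0)
    return u,v,np.stack([(u-K[0,2])/K[0,0]*d[v,u],(v-K[1,2])/K[1,1]*d[v,u],d[v,u]],1)@T[:3,:3].T+T[:3,3]
E
python3 - <<'E'
from h import *
s=r.sense();print(s["clock"],s["eef_pos"],s["tcp_rot"],s["qpos"])
im,d=vision.grab_frame("wrist");save(im,"wr2.png")
for t,z in[("nose",95),("dogs",101),("drive",0)]:
    for q in vision.landmark_of("wrist",t)[:3]:
        print(t,round(q["conf"],2),np.round(q["uv"],1),np.round(w("wrist",q["uv"],z),1))
u,v,X=cloud("wrist",d);c=im[v,u].astype(int)
near=np.hypot(X[:,0]-587,X[:,1]+20)<45
red=near&(c[:,0]>c[:,1]+50)&(c[:,0]>c[:,2]+50)
# project red rays on the plane z=101
p=np.array([w("wrist",(a,b),101) for a,b in zip(u[red],v[red])])
print(red.sum(),np.median(X[red,2]))
_,lab,cen=cv2.kmeans(p[:,:2].astype(np.float32),2,None,(3,50,.01),5,cv2.KMEANS_PP_CENTERS)
print(cen,cen.mean(0),np.bincount(lab.ravel()),np.degrees(np.arctan2(*(cen[1]-cen[0])[::-1])),np.linalg.norm(cen[1]-cen[0]))
for k in(0,1): print(cv2.minAreaRect(p[lab.ravel()==k,:2].astype(np.float32)))
# collar edge: face points at z~95
f=near&(abs(X[:,2]-95)<4); q=X[f,:2].astype(np.float32)
print("collar",f.sum(),np.median(X[f,2]),cv2.minEnclosingCircle(q))
E
```

```text
3.65 [587.86228107 -22.65489593 231.32479213] [3.14156653e+00 2.16235537e-04 2.16464368e+00] [-4.09760301e-02  2.96260988e-01  1.71419428e+00 -1.75296864e-04
  1.13098812e+00 -6.34748765e-01]
nose 0.85 [323.2 235. ] [591.  -19.1  95. ]
dogs 0.82 [325.7 235.5] [591.9 -16.6 101. ]
drive 0.81 [324.1 211.1] [592.2 -16.5   0. ]
284 100.4563480821127
[[588.3442   -14.924933]
 [753.0547   -74.75126 ]] [670.69946  -44.838097] [271  13] -19.962086 175.2391
((588.3587036132812, -15.58211898803711), (7.808753490447998, 54.948204040527344), 2.0672388076782227)
((755.8869018554688, -76.12983703613281), (11.403729438781738, 42.78672409057617), 32.19422912597656)
collar 3333 94.31088768289624 ((587.26611328125, -18.60601806640625), 43.71489715576172)
```

View pics/wr2.png

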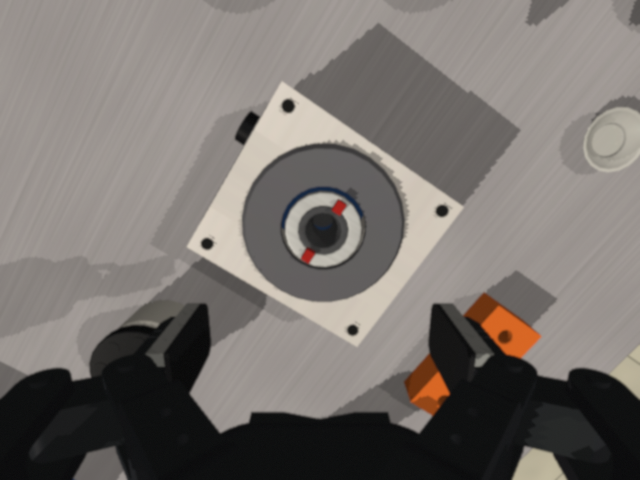

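The view shows the two red dogs at (339,207) and (307,256), the bore at about (322,229) and the white collar around it. I'll check the axis with a circle fit to the collar.

```bash
python3 - <<'E'
from h import *
im=cv2.imread("pics/wr2.png")
m=((im.min(2)>150)).astype(np.uint8); m2=np.zeros_like(m);cv2.circle(m2,(323,229),46,1,-1);m&=m2
ys,xs=np.nonzero(m)
P=np.array([w("wrist",(a,b),95)[:2] for a,b in zip(xs,ys)])
from scipy.optimize import least_squares
# outer boundary: convex hull points
h=cv2.convexHull(P.astype(np.float32))[:,0]
f=least_squares(lambda q:np.hypot(h[:,0]-q[0],h[:,1]-q[1])-q[2],[588,-17,30],loss="soft_l1")
print("ring px",len(P),"centre,r",f.x, np.abs(f.fun).max(), cv2.minEnclosingCircle(P.astype(np.float32)))
hs=cv2.cvtColor(im,cv2.COLOR_BGR2HSV)
dk=((im.max(2)<60)).astype(np.uint8);m2[:]=0;cv2.circle(m2,(323,229),30,1,-1);dk&=m2
n,l,st,c=cv2.connectedComponentsWithStats(dk);k=1+np.argmax(st[1:,4]);print("bore",st[k],c[k],w("wrist",c[k],95))
for e in[(307,256),(339,207)]:print(w("wrist",e,101))
e=cv2.resize(im[180:280,270:370],(600,600),interpolation=cv2.INTER_CUBIC);cv2.imwrite("pics/crop2.png",e)
E
```

```text
ring px 1853 centre,r [588.43626818 -15.52417991  28.66948097] 0.36053637115455217 ((588.398193359375, -15.490962028503418), 28.930400848388672)
bore [ 305  213   36   39 1042] [322.02975048 230.75239923] [588.33106445 -16.062596    95.        ]
[589.18538547 -38.04141934 101.        ]
[587.64448233   7.31004651 101.        ]
```

View pics/crop2.png

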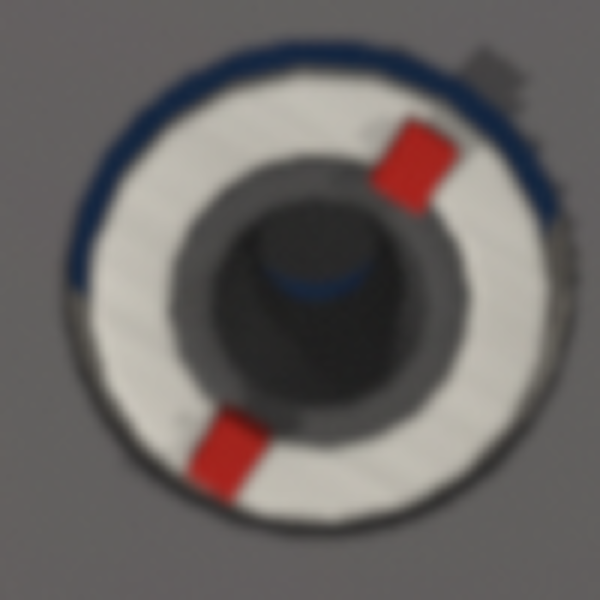

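Collar, bore and dogs agree: the axis is at (588.4,-15.6) and the dogs lie at 92°. In the crop the dogs are at (415,165) and (230,455), with the bore between them. Going back to the rotor.

Call:
play_rows([
  {"delta_pos": [2.5,1.5,0],"yaw": 0,"jaw": 100},
  {"delta_pos": [6.5,3.9,0],"yaw": 0,"jaw": 100},
  {"delta_pos": [10.7,6.4,0],"yaw": 0,"jaw": 100},
  {"delta_pos": [14.9,8.9,0],"yaw": 0,"jaw": 100},
  {"delta_pos": [19,11.3,1],"yaw": 0,"jaw": 100},
  {"delta_pos": [22.5,13.4,2],"yaw": 0,"jaw": 100},
  {"delta_pos": [24.3,14.5,3],"yaw": 0,"jaw": 100},
  {"delta_pos": [24.3,14.5,3],"yaw": 0,"jaw": 100},
])

```text
clock: 4.65
eef_pos: [569.5, 265.7, 199.7]
tcp_rot: [-3.14, -0.001, 2.172]
contact_force: [1.1, -1.6, 0.1]
opening: 1.002
grasp_force: 0.0
```

```bash
python3 - <<'E'
from h import *
s=r.sense();print(s["clock"],s["eef_pos"],s["tcp_rot"])
im,d=vision.grab_frame("wrist")
u,v,X=cloud("wrist",d);c=im[v,u].astype(int)
p=X[(abs(X[:,2]-120)<6)&(c[:,2]>c[:,0]+30)&(np.hypot(X[:,0]-572,X[:,1]-257)<40)]
R=cv2.minAreaRect(p[:,:2].astype(np.float32));print(len(p),np.median(p[:,2]),R)
e=np.array(R[0])-s["eef_pos"][:2];y=s["tcp_rot"][2]
print("tool dx,dy",e@[np.cos(y),np.sin(y)],e@[np.sin(y),-np.cos(y)],"tool y dir",np.degrees(y)-90)
E
```

```text
4.65 [569.5071005  265.66677288 199.71879039] [-3.13984077e+00 -1.11721624e-03  2.17200361e+00]
1576 120.18618568199973 ((572.5216064453125, 258.1134033203125), (25.339824676513672, 25.74517059326172), 34.82229232788086)
tool dx,dy -7.934031907396774 -1.7865540683958718 tool y dir 34.44663992945574
```

Call:
play_rows([
  {"delta_pos": [-0.3,-0.1,0.5],"yaw": 0,"jaw": 100},
  {"delta_pos": [-0.3,-0.1,2],"yaw": 0,"jaw": 100},
  {"delta_pos": [-0.3,-0.1,4],"yaw": 0,"jaw": 100},
  {"delta_pos": [-0.3,-0.1,5.5],"yaw": 0,"jaw": 90},
  {"delta_pos": [-0.3,-0.1,6.5],"yaw": 0,"jaw": 90},
  {"delta_pos": [-0.3,-0.1,6.5],"yaw": 0,"jaw": 90},
  {"delta_pos": [-0.3,-0.1,6.5],"yaw": 0,"jaw": 90},
  {"delta_pos": [-0.3,-0.1,6.5],"yaw": 0,"jaw": 90},
])

```text
clock: 5.5
eef_pos: [572.8, 258.8, 137.1]
tcp_rot: [3.14, 0.0, 2.167]
contact_force: [0.1, -0.1, -0.6]
opening: 0.899
grasp_force: 0.0
```

```bash
python3 - <<'E'
from h import *
s=r.sense();print(s["clock"],s["eef_pos"],s["tcp_rot"])
im,d=vision.grab_frame("wrist");save(im,"wr3.png")
u,v,X=cloud("wrist",d);c=im[v,u].astype(int)
p=X[(abs(X[:,2]-120)<6)&(c[:,2]>c[:,0]+30)&(np.hypot(X[:,0]-572,X[:,1]-257)<40)]
R=cv2.minAreaRect(p[:,:2].astype(np.float32));print(len(p),np.median(p[:,2]),R)
e=np.array(R[0])-s["eef_pos"][:2];y=s["tcp_rot"][2]
print("tool dx,dy",e@[np.cos(y),np.sin(y)],e@[np.sin(y),-np.cos(y)],"tool y dir",np.degrees(y)-90)
s=r.sense();print(s["eef_pos"])
E
```

```text
5.5 [572.81392694 258.81221741 137.09424683] [3.14028410e+00 2.14895348e-04 2.16668403e+00]
2888 119.56670981258779 ((572.2982788085938, 259.69439697265625), (25.8559513092041, 26.43379020690918), 34.378257751464844)
tool dx,dy 1.0195407083817203 0.06834122008611344 tool y dir 34.14185043925842
[572.79129713 258.8460053  137.1323808 ]
```

View pics/wr3.png

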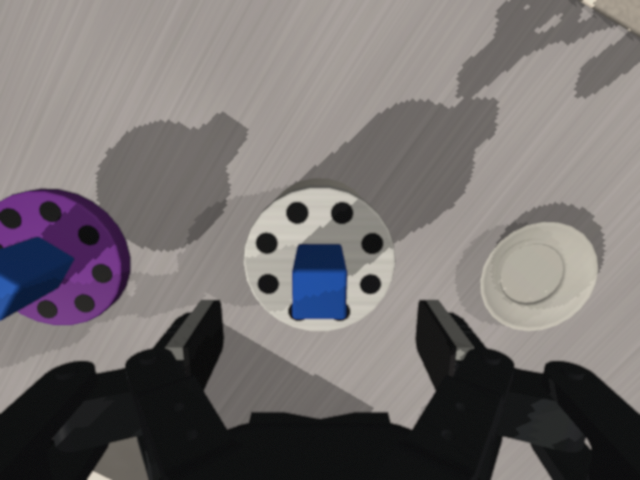

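The knob sits at (320,290), square between the fingers; about 1 mm off along tool x. Descend and grip.

Call:
play_rows([
  {"delta_pos": [0.1,0,1],"yaw": 0,"jaw": 90},
  {"delta_pos": [0.1,0,3],"yaw": 0,"jaw": 90},
  {"delta_pos": [0.1,0,4.7],"yaw": 0,"jaw": 80},
  {"delta_pos": [0.1,0,5.6],"yaw": 0,"jaw": 60},
  {"delta_pos": [0.1,0,5.6],"yaw": 0,"jaw": 45},
  {"delta_pos": [0.1,0,5.6],"yaw": 0,"jaw": 20},
  {"delta_pos": [0.1,0,5.6],"yaw": 0,"jaw": 10},
  {"delta_pos": [0.1,0,5.6],"yaw": 0,"jaw": 10},
], grip_force=60)

```text
clock: 6.35
eef_pos: [571.7, 259.5, 80.6]
tcp_rot: [3.141, 0.0, 2.167]
contact_force: [-0.1, 0.4, -2.9]
opening: 0.299
grasp_force: 60.0
```

Call:
play_rows([
  {"delta_pos": [0,0,0],"yaw": 0,"jaw": 10},
  {"delta_pos": [0,0,0],"yaw": 0,"jaw": 10},
  {"delta_pos": [0,0,0],"yaw": 0,"jaw": 10},
  {"delta_pos": [0,0,-0.3],"yaw": 0,"jaw": 10},
  {"delta_pos": [0,0,-0.8],"yaw": 0,"jaw": 10},
  {"delta_pos": [0,0,-1.5],"yaw": 0,"jaw": 10},
  {"delta_pos": [0,0,-2],"yaw": 0,"jaw": 10},
  {"delta_pos": [0,0,-2],"yaw": 0,"jaw": 10},
])

```text
clock: 7.15
eef_pos: [572.3, 259.8, 101.4]
tcp_rot: [3.14, 0.0, 2.167]
contact_force: [-0.0, -0.3, -4.4]
opening: 0.301
grasp_force: 59.9
```

Gripped: the opening of 25.5 mm matches the knob and the load is about 4.4 N. Lift and carry over, slots left about 20° off the dogs.

Call:
play_rows([
  {"delta_pos": [0,0,-1.5],"yaw": 0,"jaw": 10},
  {"delta_pos": [0,0,-4.5],"yaw": 0,"jaw": 10},
  {"delta_pos": [0,0,-7.5],"yaw": 0,"jaw": 10},
  {"delta_pos": [-2,-1.2,-9.5],"yaw": 0,"jaw": 10},
  {"delta_pos": [-5,-3,-10],"yaw": 0.05,"jaw": 10},
  {"delta_pos": [-8.6,-5.1,-10],"yaw": 0.1,"jaw": 10},
  {"delta_pos": [-12.3,-7.3,-10],"yaw": 0.15,"jaw": 10},
  {"delta_pos": [-16,-9.5,-10],"yaw": 0.21,"jaw": 10},
])

```text
clock: 7.95
eef_pos: [582.8, 72.3, 201.4]
tcp_rot: [3.141, 0.0, 1.955]
contact_force: [1.2, 0.7, -5.0]
opening: 0.295
grasp_force: 60.1
```

```bash
python3 - <<'E'
from h import *
s=r.sense();print(s["clock"],s["eef_pos"],s["tcp_rot"],s["contact_force"])
E
```

```text
7.95 [582.77404261  72.29208139 201.38446218] [3.14076828e+00 2.62411600e-04 1.95525308e+00] [ 1.22139611  0.67790702 -5.03397966]
```

Call:
play_rows([
  {"delta_pos": [-2.5,-0.9,0],"yaw": 0,"jaw": 10},
  {"delta_pos": [-5,-1.7,0],"yaw": 0,"jaw": 10},
  {"delta_pos": [-7.2,-2.4,0],"yaw": 0,"jaw": 10},
  {"delta_pos": [-8.5,-2.9,0],"yaw": 0,"jaw": 10},
  {"delta_pos": [-8.5,-2.9,0],"yaw": 0,"jaw": 10},
  {"delta_pos": [-8.5,-2.9,0],"yaw": 0,"jaw": 10},
  {"delta_pos": [-8.5,-2.9,0],"yaw": 0,"jaw": 10},
  {"delta_pos": [-8.5,-2.9,0],"yaw": 0,"jaw": 10},
])

```text
clock: 8.75
eef_pos: [588.0, -15.0, 200.3]
tcp_rot: [3.142, -0.0, 1.958]
contact_force: [-0.0, -0.4, -5.5]
opening: 0.299
grasp_force: 60.1
```

```bash
python3 - <<'E'
from h import *
s=r.sense();print(s["clock"],s["eef_pos"],s["tcp_rot"],s["contact_force"],s["wrist_torque"])
im,d=vision.grab_frame("wrist");save(im,"wr4.png")
u,v,X=cloud("wrist",d);c=im[v,u].astype(int)
n=np.hypot(X[:,0]-588,X[:,1]+15)<60
# bright disc top
for z0 in(195,):
    g=n&(X[:,2]>185)&(X[:,2]<200)&(c.min(1)>120);q=X[g]
    print(g.sum(),np.median(q[:,2]),cv2.minEnclosingCircle(q[:,:2].astype(np.float32)))
for t,z in[("nose",95),("dogs",101),("rotor",170),("knob",217)]:
    for q in vision.landmark_of("wrist",t)[:2]:print(t,round(q["conf"],2),np.round(q["uv"],1),np.round(w("wrist",q["uv"],z),1))
E
```

```text
8.75 [587.96166555 -14.98670766 200.34093541] [ 3.14155790e+00 -2.28201694e-04  1.95784489e+00] [-0.03011222 -0.44736572 -5.48099025] [ 0.00557855  0.02095547 -0.04028384]
11920 193.34712446560815 ((587.9959106445312, -15.365495681762695), 44.890926361083984)
rotor 0.94 [318.5 287.2] [587.7 -16.3 170. ]
knob 0.83 [320.4 332.6] [588.1 -15.3 217. ]
```

View pics/wr4.png

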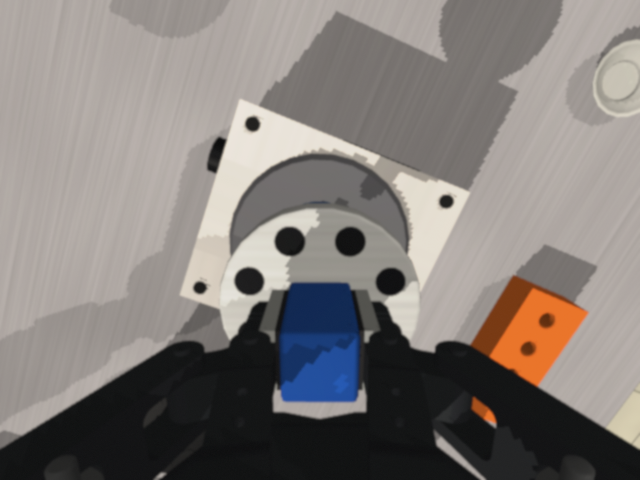

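The rotor hangs straight, with its disc centred within about 0.5 mm of the spindle axis; the knob is at (320,340) between the pads. Lower the shank into the bore.

Call:
play_rows([
  {"delta_pos": [-0.03,0.03,1],"yaw": 0,"jaw": 10},
  {"delta_pos": [-0.03,0.03,2.2],"yaw": 0,"jaw": 10},
  {"delta_pos": [-0.03,0.03,3.2],"yaw": 0,"jaw": 10},
  {"delta_pos": [-0.03,0.03,4],"yaw": 0,"jaw": 10},
  {"delta_pos": [-0.03,0.03,4.7],"yaw": 0,"jaw": 10},
  {"delta_pos": [-0.03,0.03,5.3],"yaw": 0,"jaw": 10},
  {"delta_pos": [-0.03,0.03,5.7],"yaw": 0,"jaw": 10},
  {"delta_pos": [-0.03,0.03,5.7],"yaw": 0,"jaw": 10},
])

```text
clock: 9.8
eef_pos: [588.2, -16.1, 142.8]
tcp_rot: [-3.141, -0.0, 1.957]
contact_force: [-0.3, -0.2, -4.0]
opening: 0.297
grasp_force: 60.0
```

Call:
play_rows([
  {"delta_pos": [0,0,0.2],"yaw": 0,"jaw": 10},
  {"delta_pos": [0,0,0.4],"yaw": 0,"jaw": 10},
  {"delta_pos": [0,0,0.6],"yaw": 0,"jaw": 10},
  {"delta_pos": [0,0,0.75],"yaw": 0,"jaw": 10},
  {"delta_pos": [0,0,0.85],"yaw": 0,"jaw": 10},
  {"delta_pos": [0,0,0.95],"yaw": 0,"jaw": 10},
  {"delta_pos": [0,0,1.0],"yaw": 0,"jaw": 10},
  {"delta_pos": [0,0,1.0],"yaw": 0,"jaw": 10},
])

```text
clock: 10.6
eef_pos: [588.4, -16.1, 133.2]
tcp_rot: [-3.142, -0.0, 1.957]
contact_force: [-0.8, -0.3, -3.4]
opening: 0.299
grasp_force: 60.1
```

Call:
play_rows([
  {"delta_pos": [0,0,0.05],"yaw": 0,"jaw": 10},
  {"delta_pos": [0,0,0.1],"yaw": 0,"jaw": 10},
  {"delta_pos": [0,0,0.13],"yaw": 0,"jaw": 10},
  {"delta_pos": [0,0,0.16],"yaw": 0,"jaw": 10},
  {"delta_pos": [0,0,0.2],"yaw": 0,"jaw": 10},
  {"delta_pos": [0,0,0.2],"yaw": 0,"jaw": 10},
  {"delta_pos": [0,0,0.2],"yaw": 0,"jaw": 10},
  {"delta_pos": [0,0,0.2],"yaw": 0,"jaw": 10},
])

```text
clock: 11.4
eef_pos: [588.4, -16.1, 131.5]
tcp_rot: [3.141, 0.0, 1.957]
contact_force: [-2.4, -0.6, -0.6]
opening: 0.295
grasp_force: 60.6
```

Contact on the dogs at the expected height, with a load of about 4 N. Now press slightly and turn toward the dogs.

Call:
play_rows([
  {"delta_pos": [0,0,0.05],"yaw": 0,"jaw": 10},
  {"delta_pos": [0,0,0.05],"yaw": 0.03,"jaw": 10},
  {"delta_pos": [0,0,0.05],"yaw": 0.06,"jaw": 10},
  {"delta_pos": [0,0,0.05],"yaw": 0.1,"jaw": 10},
  {"delta_pos": [0,0,0.05],"yaw": 0.14,"jaw": 10},
  {"delta_pos": [0,0,0.05],"yaw": 0.18,"jaw": 10},
  {"delta_pos": [0,0,0.05],"yaw": 0.2,"jaw": 10},
  {"delta_pos": [0,0,0.05],"yaw": 0.2,"jaw": 10},
])

```text
clock: 12.2
eef_pos: [588.8, -16.1, 131.0]
tcp_rot: [3.141, 0.0, 1.756]
contact_force: [1.2, -0.0, 1.5]
opening: 0.29
grasp_force: 60.8
```

```bash
python3 - <<'E'
from h import *
s=r.sense();print(s["clock"],s["eef_pos"],s["tcp_rot"],s["contact_force"],s["wrist_torque"])
E
```

```text
12.2 [588.84511623 -16.06045024 131.025739  ] [3.14064973e+00 1.17461750e-04 1.75648129e+00] [ 1.18432646 -0.02433003  1.50259901] [ 0.08119639 -0.04603876  0.04887876]
```

Call:
play_rows([
  {"delta_pos": [0,0,0],"yaw": 0.03,"jaw": 10},
  {"delta_pos": [0,0,0],"yaw": 0.06,"jaw": 10},
  {"delta_pos": [0,0,0.02],"yaw": 0.09,"jaw": 10},
  {"delta_pos": [0,0,0.02],"yaw": 0.12,"jaw": 10},
  {"delta_pos": [0,0,0.02],"yaw": 0.14,"jaw": 10},
  {"delta_pos": [0,0,0.02],"yaw": 0.15,"jaw": 10},
  {"delta_pos": [0,0,0.04],"yaw": 0.15,"jaw": 10},
  {"delta_pos": [0,0,0.04],"yaw": 0.15,"jaw": 10},
])

```text
clock: 13.0
eef_pos: [588.3, -16.3, 130.1]
tcp_rot: [-3.141, 0.0, 1.607]
contact_force: [0.3, -1.6, -5.0]
opening: 0.292
grasp_force: 60.1
```

The load fell back to the free weight, so the slot is over the dogs. Lower gently.

Call:
play_rows([
  {"delta_pos": [0,0,0.05],"yaw": 0,"jaw": 10},
  {"delta_pos": [0,0,0.1],"yaw": 0,"jaw": 10},
  {"delta_pos": [0,0,0.15],"yaw": 0,"jaw": 10},
  {"delta_pos": [0,0,0.2],"yaw": 0,"jaw": 10},
  {"delta_pos": [0,0,0.25],"yaw": 0,"jaw": 10},
  {"delta_pos": [0,0,0.3],"yaw": 0,"jaw": 10},
  {"delta_pos": [0,0,0.3],"yaw": 0,"jaw": 10},
  {"delta_pos": [0,0,0.3],"yaw": 0,"jaw": 10},
])

```text
clock: 13.8
eef_pos: [588.7, -16.3, 127.6]
tcp_rot: [3.141, 0.0, 1.607]
contact_force: [2.9, -3.6, -0.8]
opening: 0.296
grasp_force: 60.6
```

Call:
play_rows([
  {"delta_pos": [-0.03,0.02,0],"yaw": 0,"jaw": 10},
  {"delta_pos": [-0.06,0.04,0],"yaw": 0,"jaw": 10},
  {"delta_pos": [-0.06,0.04,0],"yaw": 0,"jaw": 10},
  {"delta_pos": [-0.06,0.04,0],"yaw": 0,"jaw": 10},
  {"delta_pos": [-0.06,0.04,0],"yaw": 0,"jaw": 10},
  {"delta_pos": [-0.06,0.04,0],"yaw": 0,"jaw": 10},
  {"delta_pos": [-0.06,0.04,0],"yaw": 0,"jaw": 10},
  {"delta_pos": [-0.06,0.04,0],"yaw": 0,"jaw": 10},
])

```text
clock: 14.6
eef_pos: [588.7, -16.6, 127.3]
tcp_rot: [-3.141, -0.0, 1.607]
contact_force: [0.3, -1.3, -4.0]
opening: 0.295
grasp_force: 60.3
```

```bash
python3 - <<'E'
from h import *
s=r.sense();print(s["clock"],s["eef_pos"],s["tcp_rot"],s["contact_force"],s["wrist_torque"])
E
```

```text
14.6 [588.70669793 -16.56606492 127.26191489] [-3.14134861e+00 -1.59445254e-04  1.60680140e+00] [ 0.29791667 -1.32527683 -4.03421857] [-0.16798183 -0.36018878 -0.03014742]
```

Call:
play_rows([
  {"delta_pos": [-0.03,0,0.05],"yaw": 0,"jaw": 10},
  {"delta_pos": [-0.03,0,0.1],"yaw": 0,"jaw": 10},
  {"delta_pos": [-0.03,0,0.15],"yaw": 0,"jaw": 10},
  {"delta_pos": [-0.03,0,0.2],"yaw": 0,"jaw": 10},
  {"delta_pos": [-0.03,0,0.25],"yaw": 0,"jaw": 10},
  {"delta_pos": [-0.03,0,0.3],"yaw": 0,"jaw": 10},
  {"delta_pos": [-0.03,0,0.3],"yaw": 0,"jaw": 10},
  {"delta_pos": [-0.03,0,0.3],"yaw": 0,"jaw": 10},
])

```text
clock: 15.4
eef_pos: [588.7, -17.0, 124.5]
tcp_rot: [-3.141, 0.0, 1.607]
contact_force: [-1.7, -1.7, 0.9]
opening: 0.299
grasp_force: 60.9
```

```bash
python3 - <<'E'
from h import *
s=r.sense();print(s["clock"],s["eef_pos"],s["tcp_rot"],s["contact_force"],s["wrist_torque"])
E
```

```text
15.4 [588.67401669 -16.99879702 124.48044367] [-3.14134378e+00  4.52171484e-05  1.60683980e+00] [-1.71384851 -1.72828414  0.92533939] [-0.23461369  0.42905445  0.02951588]
```

Call:
play_rows([
  {"delta_pos": [-0.02,-0.02,0.05],"yaw": 0,"jaw": 10},
  {"delta_pos": [-0.02,-0.02,0.1],"yaw": 0,"jaw": 10},
  {"delta_pos": [-0.02,-0.02,0.16],"yaw": 0,"jaw": 10},
  {"delta_pos": [-0.02,-0.02,0.22],"yaw": 0,"jaw": 10},
  {"delta_pos": [-0.02,-0.02,0.28],"yaw": 0,"jaw": 10},
  {"delta_pos": [-0.02,-0.02,0.34],"yaw": 0,"jaw": 10},
  {"delta_pos": [-0.02,-0.02,0.34],"yaw": 0,"jaw": 10},
  {"delta_pos": [-0.02,-0.02,0.34],"yaw": 0,"jaw": 10},
])

```text
clock: 16.2
eef_pos: [588.7, -17.1, 121.1]
tcp_rot: [3.142, -0.0, 1.607]
contact_force: [-1.0, 1.3, 4.1]
opening: 0.296
grasp_force: 61.2
```

```bash
python3 - <<'E'
from h import *
s=r.sense();print(s["clock"],s["eef_pos"],s["tcp_rot"],s["contact_force"],s["wrist_torque"])
E
```

```text
16.2 [588.67549444 -17.10189046 121.05611903] [ 3.14151593e+00 -1.22146184e-04  1.60678425e+00] [-0.99462103  1.27886811  4.05798002] [ 0.23189736  0.53871052 -0.02622688]
```

The spindle has given about 4.5 mm at 8.8 N. The drop from riding to home is about 6 mm, so the rotor is fully home. Ease the spring back, then release.

Call:
play_rows([
  {"delta_pos": [0,0,0],"yaw": 0,"jaw": 10},
  {"delta_pos": [0,0,-0.06],"yaw": 0,"jaw": 10},
  {"delta_pos": [0,0,-0.12],"yaw": 0,"jaw": 10},
  {"delta_pos": [0,0,-0.18],"yaw": 0,"jaw": 10},
  {"delta_pos": [0,0,-0.24],"yaw": 0,"jaw": 10},
  {"delta_pos": [0,0,-0.3],"yaw": 0,"jaw": 10},
  {"delta_pos": [0,0,-0.35],"yaw": 0,"jaw": 10},
  {"delta_pos": [0,0,-0.35],"yaw": 0,"jaw": 10},
])

```text
clock: 17.0
eef_pos: [588.7, -17.1, 124.5]
tcp_rot: [3.142, -0.0, 1.607]
contact_force: [-0.1, 3.0, 1.2]
opening: 0.293
grasp_force: 60.9
```

Call:
play_rows([
  {"delta_pos": [0,0,0],"yaw": 0,"jaw": 35},
  {"delta_pos": [0,0,0],"yaw": 0,"jaw": 45},
  {"delta_pos": [0,0,0],"yaw": 0,"jaw": 60},
  {"delta_pos": [0,0,0],"yaw": 0,"jaw": 80},
  {"delta_pos": [0,0,0],"yaw": 0,"jaw": 80},
  {"delta_pos": [0,0,-0.5],"yaw": 0,"jaw": 80},
  {"delta_pos": [0,0,-1.5],"yaw": 0,"jaw": 80},
  {"delta_pos": [0,0,-3],"yaw": 0,"jaw": 80},
])

```text
clock: 17.8
eef_pos: [588.3, -17.2, 155.1]
tcp_rot: [-3.141, -0.0, 1.607]
contact_force: [0.1, 0.2, 0.7]
opening: 0.8
grasp_force: 0.0
```

Call:
play_rows([
  {"delta_pos": [0,0,-2],"yaw": 0,"jaw": 80},
  {"delta_pos": [0,0,-5],"yaw": 0,"jaw": 80},
  {"delta_pos": [0,0,-8],"yaw": 0,"jaw": 80},
  {"delta_pos": [0,0,-11],"yaw": 0,"jaw": 80},
  {"delta_pos": [0,0,-13],"yaw": 0,"jaw": 80},
  {"delta_pos": [0,0,-13],"yaw": 0,"jaw": 80},
  {"delta_pos": [0,0,-13],"yaw": 0,"jaw": 80},
  {"delta_pos": [0,0,-13],"yaw": 0,"jaw": 80},
])

```text
clock: 18.6
eef_pos: [588.0, -17.2, 283.7]
tcp_rot: [-3.14, -0.0, 1.607]
contact_force: [0.2, -0.3, 0.3]
opening: 0.799
grasp_force: 0.0
```

```bash
python3 - <<'E'
from h import *
s=r.sense();print(s["clock"],s["eef_pos"],s["tcp_rot"],s["contact_force"])
im,d=vision.grab_frame("wrist");save(im,"wr5.png")
u,v,X=cloud("wrist",d);c=im[v,u].astype(int)
n=np.hypot(X[:,0]-588,X[:,1]+16)<60
q=X[n&(abs(X[:,2]-119)<8)&(c.min(1)>110)];print("disc top (home 119, riding 125)",len(q),np.median(q[:,2]),cv2.minEnclosingCircle(q[:,:2].astype(np.float32)))
A=np.c_[q[:,:2]-q[:,:2].mean(0),np.ones(len(q))];print("tilt",np.linalg.lstsq(A,q[:,2],rcond=None)[0])
p=X[n&(abs(X[:,2]-165)<8)&(c[:,2]>c[:,0]+30)];print("knob top (165)",len(p),np.median(p[:,2]),cv2.minAreaRect(p[:,:2].astype(np.float32)))
E
```

```text
18.6 [587.98351672 -17.18626426 283.71333482] [-3.14024796e+00 -7.04583611e-05  1.60682822e+00] [ 0.15237871 -0.34095497  0.34739447]
disc top (home 119, riding 125) 5424 118.2498367200551 ((588.2665405273438, -17.411909103393555), 44.94682693481445)
tilt [1.68867991e-04 6.73128756e-04 1.18251452e+02]
knob top (165) 1200 164.13823287053526 ((588.15869140625, -17.476848602294922), (24.864063262939453, 26.291492462158203), 1.2866288423538208)
```

View pics/wr5.png

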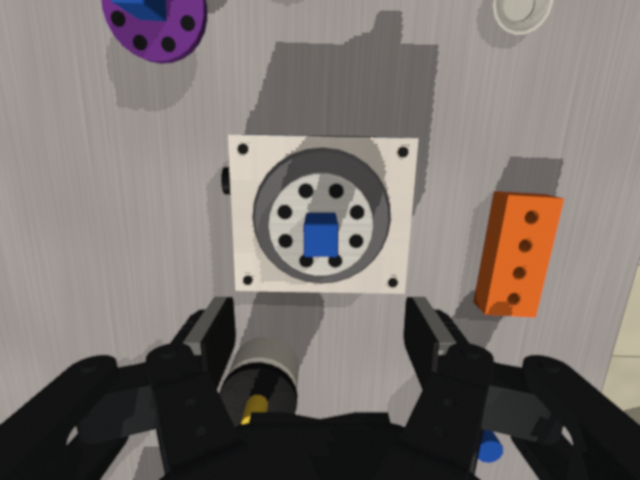

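The rotor sits level on the spindle at about (322,225) in the picture. Its disc top is at 118.3 mm, against 119 expected when home, and the gripper is clear. Handing in.

```bash
python3 -c "
from rig import r
print(r.sign_off())"
```

```text
the job is handed in; nothing more can be done
None
```

The rotor is fully home on the spindle with its slot over both dogs; I pressed it about 4.5 mm into the spring (about 9 N), released it, and handed the job in at about 19 s of the 64 s, with no verdict returned.

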